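Weigh the pill canister on the shower shelf balance

TASK

Find out how full the steel pill canister is: stand it in the blue pan of the balance, then load the yellow pan with whichever of the 100, 200 and 300 g weights bring the beam as near level as they can, and let go. Lower things gently into the pans, keep the canister upright, leave the weights you do not need standing on the shelf, and do not disturb the other bathroom things.

Things in the scene. Friction and masses are not known exactly. Their poses are not given: they have to be found in the camera images.
- balance: two-pan balance: fixed grey base 100 x 150 mm, pillar 106 mm high. Origin: centre of the base's underside, on the shelf. Its y axis runs along the beam from the yellow pan (-y) to the blue pan (+y); pan centres lie 130 mm either side of the pivot, which is 85 mm above the shelf. A red pointer hangs from the beam before a green mark (level) on the pillar.
- beam (a joint): tilt of the beam in rad: 0 level, positive when the blue pan is down, negative when the yellow pan is down, stops at +-0.28. It starts level with both pans empty. The tilt is proportional to the difference in load, about 0.0047 rad per 10 g (100 g: 0.047 rad), and settles in about 1 s. It does not matter where in a pan a load stands.
- blue_pan (a point): centre of the floor of the round blue pan: flat, 114 mm inner diameter, rim 8 mm high, 4 mm thick; 115 mm above the shelf when level. The pan stays horizontal while it rises and sinks with the beam (1.3 mm per 0.01 rad).
- yellow_pan (a point): centre of the floor of the round yellow pan, same size and height as the blue one; it stays horizontal too. Two weights fit side by side with centres 54 mm apart.
- canister: closed upright steel cylinder with a dark band, 54 mm in diameter, 76 mm high, with an unknown amount of pills in it: 175 to 525 g in all. Origin: centre of the underside, z up. It and the three weights stand in any order on the shelf to the right of the balance, as the robot sees it (-y).
- weight100: 100 g counterweight: upright brass disc 29 mm in diameter and 18 mm high with a green cylindrical knob (18 mm diameter, 24 mm high) centred on top, 42 mm high in all. Origin: centre of the underside, z up.
- weight200: 200 g counterweight: upright brass disc 38 mm in diameter and 21 mm high with a red cylindrical knob (18 mm diameter, 24 mm high) centred on top, 45 mm high in all. Origin: centre of the underside, z up.
- weight300: 300 g counterweight: upright brass disc 45 mm in diameter and 22 mm high with a black cylindrical knob (18 mm diameter, 24 mm high) centred on top, 46 mm high in all. Origin: centre of the underside, z up.
- cup_stack: bystander: stack of three nested plastic cups, 72 mm across, 119 mm high; leave alone. Origin: centre of the underside.
- soap_dish: bystander: oval white ceramic dish with soap, 98 x 146 mm (long side along its y), 26 mm high; leave alone. Origin: centre of the underside.
- silicone_pad: bystander: round knobbly blue silicone scrub pad, 76 mm in diameter, 27 mm high; leave alone. Origin: centre of the underside.
- shampoo: bystander: green bottle, 60 mm in diameter, 170 mm high; leave alone. Origin: centre of the underside.
- cream_jar: bystander: amber jar, 68 mm in diameter, 55 mm high; leave alone. Origin: centre of the underside.
- nail_brush: bystander: wooden nail brush lying bristles down, 100 x 36 x 28 mm, long side along its x; leave alone. Origin: centre of the underside.
There are look-alikes about, which are no part of the job. What is shaped like the canister but green is not meant.

How it is judged:
By the outcome, as a careful person would: the job done as asked, in the order asked, and still so for the second after the job is handed in, with the robot touching nothing.
It also fails if it takes over 72 s, if anything falls off the work surface, if the arm or the gripper's body presses on something with over 40 N, if the wrist force passes 120 N, or if a joint passes its speed limit or range.

ROBOT

A 6-joint arm with a two-finger parallel gripper is mounted at the origin on the work surface. World frame = base frame: x ahead of the robot, y to its left, z up, the work surface at z = 0. Lengths are in m, angles in rad, forces in N, time in s.
With the tool pointing down it reaches from about 0.35 to 0.775 m from the base axis. Payload 7.3 kg.
Tool frame: the origin (TCP) lies at the centre of the arm's flange, where the gripper is bolted on; the fingertips stand 178 mm ahead of it and the grasp point (between the pads) lies 159 mm ahead of it; z points along the fingers, y is the line along which they close (so a half turn about z gives the same grasp; the last joint's range is limited). The gripper opens to 92 mm and grips with 3 to 60 N. Pads are 19 mm wide; open, the fingers measure 130 mm over their backs; the gripper's body (75 mm by 190 mm) begins 47 mm behind the grasp point.
Start: joints at [0.979, 0.342, 1.524, -0, 1.275, -0.146], TCP at [0.226, 0.474, 0.405] pointing down, gripper open.
Joint ranges: [-2.53, 2.53], [-0.77, 2.02], [0.04, 2.7], [-1, 4.14], [0.28, 2.66], [-3.11, 3.11]. Speed limits (rad/s): [2.57, 2.57, 3.14, 3.14, 3.14, 3.14].

INTERFACE

Orientations are given as [roll, pitch, yaw] about the fixed x, y, z axes, in that order (R = Rz(yaw) Ry(pitch) Rx(roll)).
In Python, from cell import telemetry, vision, ticket gives the robot as it stands.
- The arm moves only by the shell command python3 -m crank 'ROWS' [FORCE]. ROWS is JSON, a list of rows, each a list of 5 numbers: the gripper command: -1 is shut, 1 is fully open, values between are in proportion, then the shift along the tool's x, y, z in mm, then the turn about the tool's z in rad. In form: [[fingers, dx, dy, dz, roll], ...]. A call has 1 to 12 rows; each row is the pose to reach, as a shift and turn from the pose commanded when the call began, along the tool's axes at that moment; what a row does not reach only later rows make up. A row lasts 1/12 s, in which the tool goes at most 41.7 mm and 7.16 degrees, less where a joint would pass 70% of its speed; a pose out of reach is approached as far as the arm can. A call with a gripper value outside its range is refused whole. The fingers move at their own pace and stop on an object; FORCE is the grip in N (left out, the last holds). Time passes only in rows, so rows that repeat a pose let the fingers close. It gives the time, the measured TCP pose, the force, the opening and the grip force at its end, in the units of the state.
- telemetry.observe(): the state, without advancing time (a new reading comes with each control period).
- vision.read_camera(name): name is "scene" or "side" or "wrist"; returns (picture, depth): 420x560x3 uint8, red, green, blue; 420x560 float32, m along the optical axis (not along the pixel's ray), 0 where there is no reading.
- vision.get_calibration(name): a dict with "camera_matrix" (3x3 intrinsics, pixels), "rvec" (rotation vector, rad) and "tvec" (3), from world to camera coordinates, as OpenCV has them. Camera axes: x right, y down, z forward; pixel columns grow to the right and rows downward; lengths in m; the calibration is good to about 2 mm. A picture is of the moment at which its call begins: read the wrist's pose just before it. get_calibration takes no time and is no camera call; for the wrist camera it gives the pose at the moment of the call.
- ticket.hand_in(): hands the job in; it is judged then, once.
The state is a dict: "time": time; "qpos": joint angles; "qvel": joint speeds; "joint_efforts": joint torques, N m; "tool_pos": TCP position; "tool_rot": TCP orientation; "contact_force": force on the tool from outside, world axes, zero at the start; "torque": the same for the moment, N m; "opening": finger opening in m; "grip_force": force on a finger pad.
Only numpy, scipy, OpenCV 4.12 (cv2) and the standard library are available. Lean on these libraries where they do the work, as an engineer would, in place of code of your own. Each camera call takes 0.05 s, during which the arm holds its last target. There are 200 camera calls.

## Working session

There is one attempt and no reset: what is moved stays moved. The work goes in short steps, Python scripts to look and compute and a shell command to move; the robot and the scene stay as the last step left them, time stands still between calls to the robot, and variables do not carry over. Pictures are saved under pics/ and viewed, at most 10 in all, crops included, and the job is handed in when it is done.

```bash
mkdir -p pics; ls; cat > h.py <<'E'
import numpy as np, cv2
from cell import telemetry, vision, ticket
def cam(n):
    c=vision.get_calibration(n); im,d=vision.read_camera(n); return im,d,c
def world(d,c):
    K=np.array(c["camera_matrix"]);R=cv2.Rodrigues(np.array(c["rvec"],float))[0];t=np.array(c["tvec"],float).ravel()
    v,u=np.mgrid[:d.shape[0],:d.shape[1]]
    P=np.stack([(u-K[0,2])/K[0,0]*d,(v-K[1,2])/K[1,1]*d,d],-1)
    W=(P-t)@R; W[d==0]=np.nan
    return W
def save(n,im): cv2.imwrite("pics/"+n+".png",cv2.cvtColor(im,cv2.COLOR_RGB2BGR))
E
python3 - <<'E'
from h import *
print(telemetry.observe())
for n in("scene","side"):
    im,d,c=cam(n); save(n+"0",im); np.savez("/tmp/"+n,im=im,d=d,W=world(d,c))
E
```

```text
pics
{'time': 0.0, 'qpos': array([ 9.79017533e-01,  3.42720801e-01,  1.52502565e+00,  4.69273877e-06,
        1.27539944e+00, -1.46003493e-01]), 'qvel': array([-0.00044838,  0.0008214 , -0.0001164 , -0.00169162,  0.00083913,
       -0.00180874]), 'joint_efforts': array([-5.41553181e-04, -4.31243491e+01, -2.44224930e+01,  7.16901803e-02,
        5.59424073e-02, -1.41549922e-04]), 'tool_pos': array([0.22626076, 0.47358836, 0.40404274]), 'tool_rot': array([-3.14005659e+00, -2.30413136e-04,  2.69581581e+00]), 'contact_force': array([0.19662359, 1.07549233, 0.34758322]), 'torque': array([-0.01867843, -0.02838398,  0.02299349]), 'grip_force': 0.0, 'opening': 0.09158099163083556}
```

View pics/scene0.png

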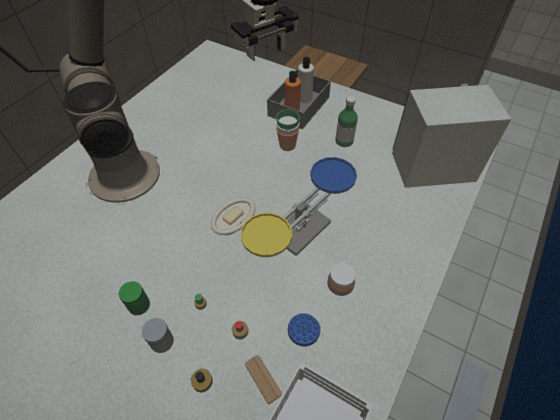

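View pics/side0.png

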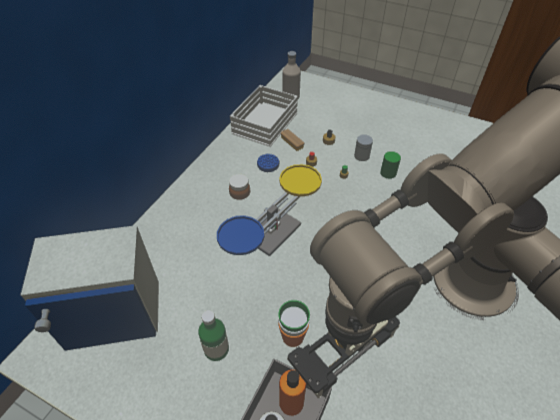

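The scene view shows the grey canister at (157,335), with a green look-alike at (134,298). The weights are green-knobbed 100 at (200,301), red 200 at (240,328) and black 300 at (201,380). The yellow pan is at (267,235) and the blue pan at (333,175). The side view agrees: canister at (363,148), green can at (390,164).

Candidates for the canister are the grey cylinder (157,335) and the green cylinder (134,298). Grey steel fits the description. I'll check it in a crop.

```bash
python3 - <<'E'
from h import *
from scipy.optimize import least_squares
z=np.load("/tmp/scene.npz");W=z["W"];im=z["im"]
save("crop1",cv2.resize(im[270:400,100:320],None,fx=3.4,fy=3.4,interpolation=cv2.INTER_CUBIC))
def fit(n,W,px,r,lo,hi):
    v,u=np.mgrid[:420,:560];m=(np.hypot(u-px[0],v-px[1])<r)&(W[...,2]>lo)&(W[...,2]<hi)
    P=W[m];x=P[:,:2]
    (cx,cy),R=cv2.minEnclosingCircle(x.astype(np.float32))
    print(n,len(P),"mean",P.mean(0).round(4),"circ",round(cx,4),round(cy,4),"R",round(R,4),"zmax",np.percentile(P[:,2],98).round(4))
print("shelf",W[260,150],W[350,350])
for n,p,r,lo,hi in [("can",(157,335),26,.068,.1),("green",(134,298),22,.068,.1),("w100knob",(199,299),14,.034,.06),("w100",(200,301),14,.010,.06),("w200knob",(240,326),14,.037,.06),("w200",(240,328),14,.012,.06),("w300knob",(201,378),16,.038,.06),("w300",(201,380),16,.012,.06),("yrim",(267,235),34,.108,.135),("brim",(333,175),34,.108,.135),("cup",(288,125),25,.1,.14),("soap",(233,216),28,.006,.05)]: fit(n,W,p,r,lo,hi)
z=np.load("/tmp/side.npz");W=z["W"];print("side")
for n,p,r,lo,hi in [("can",(363,146),22,.068,.1),("w100knob",(344,170),10,.034,.06),("w200knob",(311,157),12,.037,.06),("w300knob",(329,135),12,.038,.06),("yrim",(300,180),30,.108,.135),("brim",(241,236),34,.108,.135)]: fit(n,W,p,r,lo,hi)
E
```

```text
shelf [ 2.72162075e-01 -1.90438929e-01  1.73314429e-04] [ 8.23890492e-01 -1.37395332e-01  7.95542769e-04]
can 495 mean [ 0.4454 -0.3426  0.076 ] circ 0.4441 -0.3414 R 0.0273 zmax 0.0796
green 418 mean [ 0.3378 -0.3019  0.076 ] circ 0.3354 -0.3008 R 0.028 zmax 0.0797
w100knob 52 mean [ 0.4653 -0.2228  0.0412] circ 0.4643 -0.2221 R 0.009 zmax 0.045
w100 138 mean [ 0.4675 -0.2244  0.0275] circ 0.4646 -0.2222 R 0.0151 zmax 0.0447
w200knob 55 mean [ 0.5862 -0.23    0.0447] circ 0.5862 -0.2294 R 0.0089 zmax 0.0478
w200 222 mean [ 0.5886 -0.2324  0.0275] circ 0.5864 -0.2295 R 0.0192 zmax 0.0474
w300knob 70 mean [ 0.5786 -0.3651  0.0456] circ 0.5782 -0.3645 R 0.0091 zmax 0.0495
w300 381 mean [ 0.5805 -0.3659  0.0265] circ 0.5779 -0.3641 R 0.0231 zmax 0.0477
yrim 1822 mean [ 0.5365 -0.03    0.1167] circ 0.5367 -0.0294 R 0.0633 zmax 0.1247
brim 1348 mean [0.5891 0.2249 0.1167] circ 0.5885 0.2246 R 0.0638 zmax 0.125
cup 265 mean [0.3643 0.3672 0.1109] circ 0.3647 0.3656 R 0.0384 zmax 0.1212
soap 1082 mean [0.384  0.0304 0.0175] circ 0.3855 0.0321 R 0.0717 zmax 0.028
side
can 160 mean [ 0.4448 -0.335   0.0768] circ 0.4453 -0.3383 R 0.0288 zmax 0.0807
w100knob 28 mean [ 0.4657 -0.2161  0.0411] circ 0.4661 -0.2169 R 0.0096 zmax 0.0461
w200knob 28 mean [ 0.5867 -0.2253  0.0441] circ 0.5877 -0.2263 R 0.0115 zmax 0.0495
w300knob 23 mean [ 0.5797 -0.3584  0.0456] circ 0.5807 -0.3602 R 0.0107 zmax 0.0512
yrim 1092 mean [ 0.5391 -0.0282  0.1181] circ 0.5386 -0.0269 R 0.0656 zmax 0.1264
brim 1496 mean [0.5914 0.2269 0.1181] circ 0.5909 0.2269 R 0.0641 zmax 0.1262
```

View pics/crop1.png

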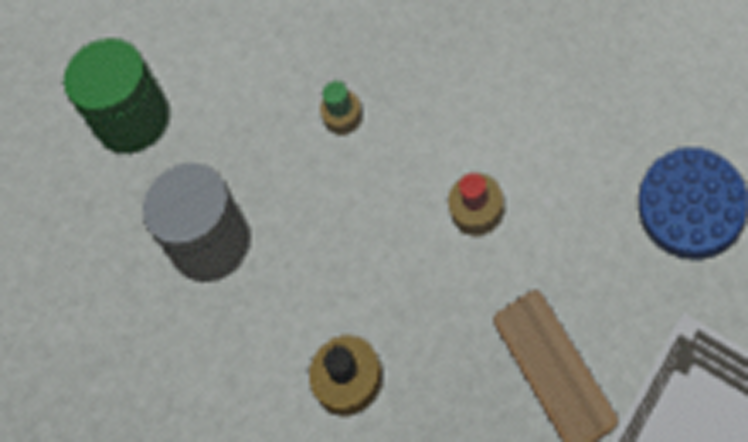

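The crop shows the chosen steel canister at crop (185,205), clearly grey, with the green look-alike beside it at (105,75). The sizes and heights match the spec and the pans are 259 mm apart, as expected.

```bash
cat >> h.py <<'E'
from scipy.spatial.transform import Rotation as Ro
def to(*pts):
    s=telemetry.observe();R=Ro.from_euler("xyz",s["tool_rot"]).as_matrix()
    print("t",round(s["time"],2),"tcp",s["tool_pos"].round(4),"rot",s["tool_rot"].round(3),"F",s["contact_force"].round(2),"open",round(s["opening"],4),"grip",round(s["grip_force"],1))
    for p in pts: print(p,"->",(R.T@(np.array(p)-s["tool_pos"])*1000).round(1))
E
python3 -c "
from h import *
to((.43,.2,.40),(.4448,-.34,.40))"
```

```text
t 0.1 tcp [0.2263 0.4736 0.4041] rot [-3.14  -0.     2.696] F [0.23 0.62 0.48] open 0.0915 grip 0.0
(0.43, 0.2, 0.4) -> [-301.8 -159.     4.3]
(0.4448, -0.34, 0.4) -> [-548.  -639.9    4.9]
```

```bash
python3 -m crank '[[0.7,-302,-159,4,0],[0.7,-302,-159,4,0],[0.7,-302,-159,4,0],[0.7,-302,-159,4,0],[0.7,-302,-159,4,0],[0.7,-302,-159,4,0],[0.7,-302,-159,4,0],[0.7,-302,-159,4,0],[0.7,-302,-159,4,0]]' 20
python3 -c "
from h import *
to((.4448,-.34,.32))"
```

```text
time: 0.85
tool_pos: [0.433, 0.1959, 0.4004]
tool_rot: [-3.14, 0.002, 2.691]
contact_force: [0.4, -0.1, 0.1]
opening: 0.078
grip_force: 0.0
t 0.85 tcp [0.433  0.1959 0.4004] rot [-3.140e+00  2.000e-03  2.691e+00] F [ 0.45 -0.1   0.08] open 0.078 grip 0.0
(0.4448, -0.34, 0.32) -> [-243.7 -477.2   81.3]
```

```bash
python3 -m crank '[[0.7,-246,-481,0,0],[0.7,-246,-481,0,0],[0.7,-246,-481,0,0],[0.7,-246,-481,0,0],[0.7,-246,-481,0,0],[0.7,-246,-481,0,0],[0.7,-246,-481,0,0],[0.7,-246,-481,0,0],[0.7,-246,-481,80,0],[0.7,-246,-481,80,0],[0.7,-246,-481,80,0],[0.7,-246,-481,80,0]]'
python3 -c "
from h import *
to((.4448,-.34,.205))"
```

```text
time: 1.85
tool_pos: [0.4432, -0.29, 0.3397]
tool_rot: [3.141, -0.0, 2.696]
contact_force: [0.2, -0.0, -0.5]
opening: 0.0778
grip_force: 0.0
t 1.85 tcp [ 0.4432 -0.29    0.3397] rot [ 3.141 -0.     2.696] F [ 0.17 -0.02 -0.49] open 0.0778 grip 0.0
(0.4448, -0.34, 0.205) -> [-23.  -44.4 134.7]
```

```bash
python3 -m crank '[[0.7,0,0,0,0],[0.7,0,0,0,0],[0.7,0,0,0,0]]'
python3 -c "
from h import *
to((.4448,-.34,.205))
im,d,c=cam('wrist');save('w1',im);W=world(d,c);m=(W[...,2]>.068)&(W[...,2]<.085);P=W[m]
print(len(P),np.nanmean(P,0),P.min(0),P.max(0))"
```

```text
time: 2.1
tool_pos: [0.4435, -0.288, 0.3402]
tool_rot: [3.141, -0.001, 2.695]
contact_force: [0.7, 1.2, -0.7]
opening: 0.0781
grip_force: 0.0
t 2.1 tcp [ 0.4435 -0.288   0.3402] rot [ 3.141e+00 -1.000e-03  2.695e+00] F [ 0.75  1.16 -0.71] open 0.0781 grip 0.0
(0.4448, -0.34, 0.205) -> [-23.8 -46.4 135.2]
10505 [ 0.37729141 -0.31463785  0.07591509] [ 0.30909643 -0.36738115  0.06801602] [ 0.4704639  -0.27338313  0.07876541]
```

View pics/w1.png

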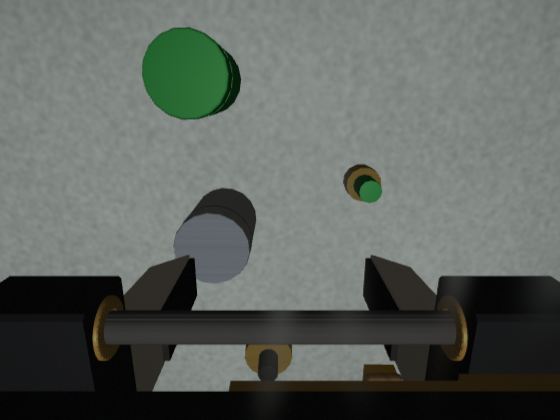

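The wrist view shows the canister at (212,248), the green can at (190,72) and the 100 g weight at (365,185). The canister's extremes give a centre of about (0.4435, -0.340), which agrees with the earlier fix. I'll move over it and then down.

```bash
python3 -m crank '[[0.7,-23,-46,0,0],[0.7,-23,-46,0,0],[0.7,-23,-46,40,0],[0.7,-23,-46,75,0],[0.7,-23,-46,105,0],[0.7,-23,-46,125,0],[0.7,-23,-46,135,0],[0.7,-23,-46,135,0],[0.7,-23,-46,135,0]]'
python3 -c "
from h import *
to((.444,-.34,.205))"
```

```text
time: 2.9
tool_pos: [0.445, -0.3396, 0.2065]
tool_rot: [-3.141, 0.001, 2.697]
contact_force: [-0.5, 0.0, -0.2]
opening: 0.0779
grip_force: 0.0
t 2.9 tcp [ 0.445  -0.3396  0.2065] rot [-3.141e+00  1.000e-03  2.697e+00] F [-0.48  0.05 -0.24] open 0.0779 grip 0.0
(0.444, -0.34, 0.205) -> [ 0.7 -0.8  1.5]
```

```bash
python3 -m crank '[[-1,0,0,0,0],[-1,0,0,0,0],[-1,0,0,0,0],[-1,0,0,0,0],[-1,0,0,0,0],[-1,0,0,-10,0],[-1,0,0,-30,0],[-1,0,0,-60,0],[-1,0,0,-100,0],[-1,0,0,-140,0],[-1,0,0,-165,0],[-1,0,0,-165,0]]' 25
python3 -m crank '[[-1,0,0,0,0],[-1,0,0,0,0],[-1,0,0,0,0]]'
python3 -c "
from h import *
to((.48,-.05,.37),(.590,.2255,.37),(.590,.2255,.33))"
```

```text
time: 3.9
tool_pos: [0.4449, -0.3404, 0.3772]
tool_rot: [-3.138, 0.01, 2.696]
contact_force: [0.7, -0.2, -3.9]
opening: 0.0531
grip_force: 25.0
time: 4.15
tool_pos: [0.444, -0.3396, 0.3685]
tool_rot: [3.14, -0.004, 2.696]
contact_force: [-0.7, 0.5, -4.0]
opening: 0.0532
grip_force: 25.0
t 4.15 tcp [ 0.444  -0.3396  0.3685] rot [ 3.14  -0.004  2.696] F [-0.69  0.51 -4.  ] open 0.0532 grip 25.0
(0.48, -0.05, 0.37) -> [ 92.4 276.8  -0.7]
(0.59, 0.2255, 0.37) -> [ 1.120e+02  5.729e+02 -1.000e-01]
(0.59, 0.2255, 0.33) -> [111.8 572.8  39.9]
```

```bash
python3 -m crank '[[-1,4,20,-5,0],[-1,10,50,-10,0],[-1,17,85,-10,0],[-1,24,120,-10,0],[-1,31,157,-10,0],[-1,38,194,-10,0],[-1,45,231,-10,0],[-1,52,268,-10,0],[-1,59,305,-10,0],[-1,66,342,-10,0],[-1,73,375,-10,0],[-1,80,410,-10,0]]'
python3 -m crank '[[-1,7,35,0,0],[-1,14,70,0,0],[-1,20,100,0,0],[-1,25,130,0,0],[-1,29,150,0,0],[-1,32,163,0,0],[-1,32,163,0,0],[-1,32,163,0,0],[-1,32,163,0,0],[-1,32,163,0,0]]'
python3 -c "
from h import *
to((.590,.2255,.33))"
```

```text
time: 5.15
tool_pos: [0.5488, 0.0662, 0.3787]
tool_rot: [-3.14, -0.004, 2.696]
contact_force: [1.5, -1.4, -3.7]
opening: 0.0531
grip_force: 25.0
time: 5.98
tool_pos: [0.5904, 0.224, 0.3804]
tool_rot: [-3.141, -0.0, 2.694]
contact_force: [-0.4, -0.7, -3.0]
opening: 0.053
grip_force: 25.0
t 5.98 tcp [0.5904 0.224  0.3804] rot [-3.141 -0.     2.694] F [-0.36 -0.68 -2.98] open 0.053 grip 25.0
(0.59, 0.2255, 0.33) -> [ 1.   1.3 50.4]
```

```bash
python3 -m crank '[[-1,0,1,15,0],[-1,0,1,30,0],[-1,0,1,42,0],[-1,0,1,49,0],[-1,0,1,53,0],[-1,0,1,56,0],[-1,0,1,58,0],[-1,0,1,60,0],[-1,0,1,62,0],[-1,0,1,64,0],[-1,0,1,66,0],[-1,0,1,66,0]]'
python3 -m crank '[[-1,0,0,2,0],[-1,0,0,4,0],[-1,0,0,6,0],[-1,0,0,8,0],[-1,0,0,10,0],[-1,0,0,10,0],[-1,0,0,10,0]]'
```

```text
time: 6.98
tool_pos: [0.5909, 0.2262, 0.3145]
tool_rot: [3.141, 0.0, 2.696]
contact_force: [-0.3, 0.2, -1.6]
opening: 0.0531
grip_force: 25.0
time: 7.57
tool_pos: [0.5909, 0.2261, 0.3046]
tool_rot: [3.142, 0.0, 2.696]
contact_force: [0.6, -0.5, -0.7]
opening: 0.0533
grip_force: 25.0
```

```bash
python3 -m crank '[[-1,0,0,1,0],[-1,0,0,2,0],[-1,0,0,3,0],[-1,0,0,4,0],[-1,0,0,4,0],[-1,0,0,4,0],[-1,0,0,4,0],[-1,0,0,4,0]]'
python3 -c "
from h import *
F=[]
for i in range(6):
  im,d,c=cam('scene');F.append(telemetry.observe()['contact_force'])
print(np.mean(F,0));W=world(d,c)
to()
v,u=np.mgrid[:420,:560];m=(np.hypot(u-267,v-235)<34)&(W[...,2]>.1);P=W[m];h=P[:,2];print('yellow',np.median(h),h.min(),np.percentile(h,[5,95]))"
```

```text
time: 8.23
tool_pos: [0.5908, 0.2262, 0.3007]
tool_rot: [3.141, 0.0, 2.696]
contact_force: [0.9, -1.6, 0.3]
opening: 0.0531
grip_force: 25.0
[ 0.20846691 -2.08120387  0.47637373]
t 8.53 tcp [0.5909 0.2262 0.3007] rot [3.141 0.    2.696] F [ 0.16 -2.52  0.34] open 0.0533 grip 25.0
yellow 0.13656044730836586 0.1000755386633351 [0.13392648 0.14466584]
```

```bash
python3 -m crank '[[0.25,0,0,0,0],[0.3,0,0,0,0],[0.5,0,0,0,0],[0.6,0,0,0,0],[0.6,0,0,-10,0],[0.6,0,0,-35,0],[0.6,0,0,-70,0],[0.6,0,0,-105,0],[0.6,0,0,-120,0],[0.6,0,0,-120,0],[0.6,0,0,-120,0],[0.6,0,0,-120,0]]'
python3 - <<'E'
from h import *
z=np.load("/tmp/scene.npz");W0=z["W"]
im,d,c=cam('scene');W=world(d,c);save('s2',im[100:350,80:420].repeat(2,0).repeat(2,1))
v,u=np.mgrid[:420,:560]
for n,(a,b),w in(("y0",(267,235),W0),("y1",(265,228),W),("b0",(333,175),W0)):
    h=w[np.hypot(u-a,v-b)<18][:,2];print(n,np.nanmedian(h),np.nanstd(h))
im2,d2,c2=cam('side');W2=world(d2,c2);W20=np.load("/tmp/side.npz")["W"]
for n,(a,b),w in(("y0",(300,180),W20),("y1",(300,174),W2)):
    h=w[np.hypot(u-a,v-b)<11][:,2];print("side",n,np.nanmedian(h),np.nanstd(h))
# canister top
m=(W[...,2]>.15)&(W[...,2]<.2)&(abs(W[...,0]-.59)<.05)&(abs(W[...,1]-.2255)<.05);P=W[m];print("can",np.median(P,0) if len(P) else 0, len(P))
to()
E
```

```text
time: 9.53
tool_pos: [0.5905, 0.2261, 0.4197]
tool_rot: [-3.141, -0.002, 2.696]
contact_force: [0.4, 0.1, 0.4]
opening: 0.0733
grip_force: 0.0
y0 0.11535266388125044 0.0015034237081594896
y1 0.13618979125970307 0.001403205642552716
b0 0.1155107623954226 0.0024684454608415287
side y0 0.1165289368301865 0.0018248301923785458
side y1 0.13742799297676947 0.0016956657573365971
can [0.59227692 0.21783254 0.16946262] 348
t 9.63 tcp [0.5906 0.2262 0.419 ] rot [-3.140e+00 -2.000e-03  2.696e+00] F [ 0.87 -0.32  0.03] open 0.0735 grip 0.0
```

View pics/s2.png

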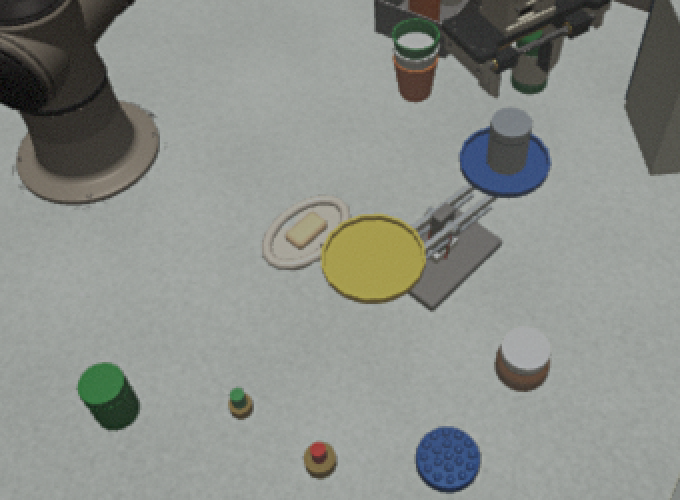

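The canister stands upright in the blue pan at (508,145). The yellow pan has risen to (373,258), and the weights are untouched. The rise of 20.9 mm means about 0.161 rad, or roughly 343 g, so 300 g is the nearest load. I'll confirm that after placing it and fetch the 300 g weight now.

```bash
python3 -c "
from h import *
to((.5787,-.363,.30))"
python3 -m crank '[[-0.1,-8,-30,0,0],[-0.1,-20,-70,0,0],[-0.1,-30,-110,0,0],[-0.1,-42,-150,0,0],[-0.1,-54,-190,0,0],[-0.1,-66,-230,0,0],[-0.1,-78,-268,0,0],[-0.1,-90,-306,0,0],[-0.1,-102,-344,0,0],[-0.1,-114,-382,0,0],[-0.1,-126,-420,0,0],[-0.1,-138,-455,0,0]]'
python3 -c "
from h import *
to((.5787,-.363,.30))"
```

```text
t 9.63 tcp [0.5906 0.2262 0.419 ] rot [-3.140e+00 -2.000e-03  2.696e+00] F [ 0.87 -0.32  0.03] open 0.0735 grip 0.0
(0.5787, -0.363, 0.3) -> [-243.5 -536.5  119.4]
time: 10.63
tool_pos: [0.5183, -0.246, 0.4194]
tool_rot: [3.141, -0.002, 2.695]
contact_force: [1.0, -1.2, 0.1]
opening: 0.0411
grip_force: 0.0
t 10.63 tcp [ 0.5183 -0.246   0.4194] rot [ 3.141e+00 -2.000e-03  2.695e+00] F [ 0.98 -1.19  0.15] open 0.0411 grip 0.0
(0.5787, -0.363, 0.3) -> [-105.3  -79.5  119.2]
```

```bash
python3 -m crank '[[-0.1,-30,-24,30,0],[-0.1,-60,-46,60,0],[-0.1,-85,-66,90,0],[-0.1,-105,-80,115,0],[-0.1,-105,-80,120,0],[-0.1,-105,-80,120,0],[-0.1,-105,-80,120,0]]'
python3 - <<'E'
from h import *
to()
im,d,c=cam('wrist');save('w2',im);W=world(d,c)
m=(W[...,2]>.038)&(W[...,2]<.055)&(np.hypot(W[...,0]-.579,W[...,1]+.363)<.03);P=W[m]
print(len(P), cv2.minEnclosingCircle(P[:,:2].astype(np.float32)) if len(P) else 0)
m=(W[...,2]>.014)&(W[...,2]<.055)&(np.hypot(W[...,0]-.579,W[...,1]+.363)<.05);P=W[m]
print(len(P), cv2.minEnclosingCircle(P[:,:2].astype(np.float32)) if len(P) else 0)
to((.5787,-.363,.205))
E
```

```text
time: 11.22
tool_pos: [0.5791, -0.3609, 0.2992]
tool_rot: [3.14, -0.003, 2.696]
contact_force: [-0.5, -0.1, 0.1]
opening: 0.0411
grip_force: 0.0
t 11.22 tcp [ 0.5791 -0.3609  0.2992] rot [ 3.140e+00 -3.000e-03  2.696e+00] F [-0.55 -0.08  0.06] open 0.0411 grip 0.0
614 ((0.5782949328422546, -0.36411771178245544), 0.009241501800715923)
2983 ((0.5779681205749512, -0.3640524446964264), 0.02254563383758068)
t 11.27 tcp [ 0.5794 -0.3605  0.3012] rot [ 3.141 -0.     2.696] F [ 0.02 -0.96 -0.  ] open 0.0413 grip 0.0
(0.5787, -0.363, 0.205) -> [-0.5 -2.6 96.2]
```

View pics/w2.png

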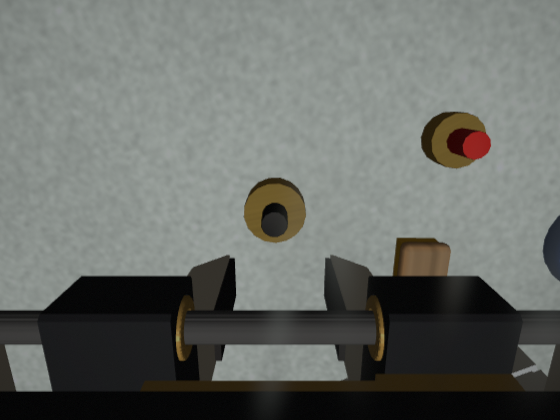

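The wrist view shows the black-knobbed 300 g weight at (275,212), roughly between the fingers. The 200 g weight is at (455,140), and the nail brush at (425,265) is clear of the path.

```bash
python3 -m crank '[[-0.1,0,-3.5,25,0],[-0.1,0,-3.5,55,0],[-0.1,0,-3.5,78,0],[-0.1,0,-3.5,90,0],[-0.1,0,-3.5,95,0],[-0.1,0,-3.5,95,0],[-0.1,0,-3.5,95,0]]'
python3 -m crank '[[-1,0,0,0,0],[-1,0,0,0,0],[-1,0,0,0,0],[-1,0,0,0,0],[-1,0,0,-5,0],[-1,0,0,-20,0],[-1,0,0,-50,0],[-1,0,0,-85,0],[-1,0,0,-120,0],[-1,0,0,-150,0],[-1,0,0,-160,0],[-1,0,0,-160,0]]' 30
python3 -c "
from h import *
to((.56,-.039,.37))"
```

```text
time: 11.85
tool_pos: [0.5785, -0.3644, 0.2077]
tool_rot: [-3.141, 0.003, 2.696]
contact_force: [-0.5, 0.6, 0.4]
opening: 0.0409
grip_force: 0.0
time: 12.85
tool_pos: [0.5781, -0.3646, 0.3688]
tool_rot: [-3.14, 0.006, 2.696]
contact_force: [0.3, 0.5, -3.3]
opening: 0.0169
grip_force: 30.0
t 12.85 tcp [ 0.5781 -0.3646  0.3688] rot [-3.14   0.006  2.696] F [ 0.28  0.52 -3.3 ] open 0.0169 grip 30.0
(0.56, -0.039, 0.37) -> [156.7 286.   -2.4]
```

```bash
python3 -m crank '[[-1,10,18,-10,0],[-1,25,46,-20,0],[-1,43,78,-25,0],[-1,61,111,-25,0],[-1,79,144,-25,0],[-1,97,177,-25,0],[-1,115,210,-25,0],[-1,130,238,-25,0],[-1,142,262,-25,0],[-1,151,278,-25,0],[-1,157,286,-25,0],[-1,157,286,-25,0]]'
python3 -m crank '[[-1,0,0,0,0],[-1,0,0,0,0],[-1,0,0,0,0]]'
python3 -c "
from h import *
to((.56,-.039,.345))"
```

```text
time: 13.85
tool_pos: [0.5589, -0.0369, 0.3885]
tool_rot: [-3.141, -0.004, 2.698]
contact_force: [-1.1, -0.8, -3.0]
opening: 0.017
grip_force: 30.0
time: 14.1
tool_pos: [0.5596, -0.0401, 0.3901]
tool_rot: [-3.141, -0.0, 2.694]
contact_force: [-0.9, -1.2, -3.1]
opening: 0.0168
grip_force: 30.0
t 14.1 tcp [ 0.5596 -0.0401  0.3901] rot [-3.141 -0.     2.694] F [-0.94 -1.15 -3.14] open 0.0168 grip 30.0
(0.56, -0.039, 0.345) -> [ 0.1  1.1 45.1]
```

```bash
python3 -m crank '[[-1,0,0,14,0],[-1,0,0,27,0],[-1,0,0,36,0],[-1,0,0,42,0],[-1,0,0,45,0],[-1,0,0,47,0],[-1,0,0,49,0],[-1,0,0,51,0],[-1,0,0,53,0],[-1,0,0,55,0],[-1,0,0,57,0],[-1,0,0,58,0]]'
python3 -m crank '[[-1,0,0,2,0],[-1,0,0,4,0],[-1,0,0,6,0],[-1,0,0,7,0],[-1,0,0,7,0],[-1,0,0,7,0],[-1,0,0,7,0],[-1,0,0,7,0],[-1,0,0,7,0]]'
```

```text
time: 15.1
tool_pos: [0.5596, -0.0388, 0.3326]
tool_rot: [3.141, 0.001, 2.696]
contact_force: [1.0, -0.7, -1.1]
opening: 0.0169
grip_force: 30.0
time: 15.85
tool_pos: [0.5596, -0.0387, 0.3257]
tool_rot: [3.141, 0.0, 2.696]
contact_force: [0.8, -1.9, -0.3]
opening: 0.0167
grip_force: 30.0
```

```bash
python3 -m crank '[[-1,0,0,1,0],[-1,0,0,2,0],[-1,0,0,2,0],[-1,0,0,2,0],[-1,0,0,2,0],[-0.5,0,0,2,0],[-0.3,0,0,2,0],[-0.2,0,0,2,0],[-0.2,0,0,2,0]]'
python3 -m crank '[[-0.2,0,0,-10,0],[-0.2,0,0,-40,0],[-0.2,0,0,-80,0],[-0.2,0,0,-100,0],[-0.2,-30,-15,-100,0],[-0.2,-60,-30,-100,0],[-0.2,-90,-60,-100,0],[-0.2,-90,-90,-100,0],[-0.2,-90,-120,-100,0],[-0.2,-90,-150,-100,0],[-0.2,-90,-150,-100,0],[-0.2,-90,-150,-100,0]]'
python3 - <<'E'
from h import *
v,u=np.mgrid[:420,:560]
W0=np.load("/tmp/scene.npz")["W"];W20=np.load("/tmp/side.npz")["W"]
def fl(w,cen,r=.052):
    Z=w[...,2];m=(np.hypot(w[...,0]-cen[0],w[...,1]-cen[1])<r)&(np.hypot(w[...,0]-.56,w[...,1]+.039)>.032)&(Z>.09)&(Z<.15)
    h=Z[m];return round(1000*np.median(h),2),len(h)
for k in range(4):
    im,d,c=cam('scene');W=world(d,c);i2,d2,c2=cam('side');W2=world(d2,c2)
    print("scene",fl(W0,(.5375,-.028)),fl(W,(.5375,-.028)),"side",fl(W20,(.5375,-.028)),fl(W2,(.5375,-.028)))
save('s3',im);save('s3b',i2)
save('s3c',np.hstack([im[140:300,200:380].repeat(2,0).repeat(2,1),i2[130:290,190:360].repeat(2,0).repeat(2,1)]))
to()
E
```

```text
time: 16.6
tool_pos: [0.5595, -0.0386, 0.3236]
tool_rot: [3.141, -0.0, 2.696]
contact_force: [0.0, -0.1, 0.0]
opening: 0.0355
grip_force: 0.0
time: 17.6
tool_pos: [0.5754, -0.2142, 0.4243]
tool_rot: [3.141, 0.0, 2.693]
contact_force: [-0.5, 0.1, 0.3]
opening: 0.0371
grip_force: 0.0
scene (np.float64(115.32), 763) (np.float64(118.11), 289) side (np.float64(116.55), 448) (np.float64(119.55), 454)
scene (np.float64(115.32), 763) (np.float64(118.33), 275) side (np.float64(116.55), 448) (np.float64(119.48), 455)
scene (np.float64(115.32), 763) (np.float64(118.24), 266) side (np.float64(116.55), 448) (np.float64(119.34), 450)
scene (np.float64(115.32), 763) (np.float64(118.14), 264) side (np.float64(116.55), 448) (np.float64(119.41), 457)
t 18.0 tcp [ 0.5764 -0.212   0.4236] rot [ 3.141 -0.     2.697] F [ 0.15 -0.34  0.59] open 0.0366 grip 0.0
```

View pics/s3c.png

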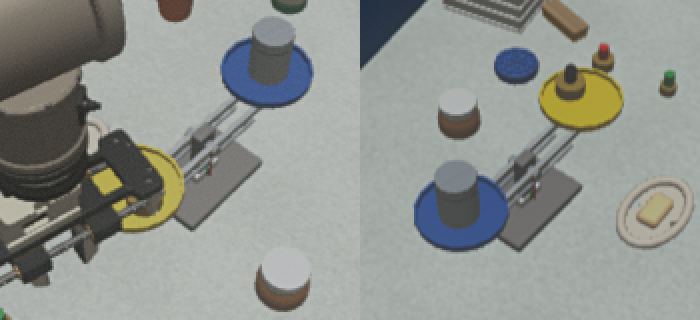

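In both views the canister is upright in the blue pan and the 300 g weight stands in the yellow pan (side crop 570,85), with the beam almost level. The residual of about 2.85 mm (roughly 47 g) is close to the 50 g decision point. I'll clear the arm from the view and measure again with averaging.

```bash
python3 -m crank '[[-0.2,20,-30,0,0],[-0.2,45,-60,0,0],[-0.2,70,-90,0,0],[-0.2,90,-115,0,0],[-0.2,90,-115,0,0],[-0.2,90,-115,0,0],[-0.2,90,-115,0,0],[-0.2,90,-115,0,0]]'
cat >> h.py <<'E'
def floors(Ws,ex):
    out=[]
    for cen in((.5375,-.028),(.590,.2257)):
        hs=[]
        for w in Ws:
            Z=w[...,2];m=(np.hypot(w[...,0]-cen[0],w[...,1]-cen[1])<.048)&(Z>.085)&(Z<.15)
            for e,r in ex: m&=np.hypot(w[...,0]-e[0],w[...,1]-e[1])>r
            h=Z[m]; h=h[abs(h-np.median(h))<.004]; hs.append(h.mean())
        out.append((round(1000*np.mean(hs),2),round(1000*np.std(hs),2),len(h)))
    return out
E
python3 - <<'E'
from h import *
S=[];D=[]
for k in range(8):
    im,d,c=cam('scene');S.append(world(d,c));i2,d2,c2=cam('side');D.append(world(d2,c2))
ex=[((.56,-.039),.032),((.59,.2257),.036)]
for n,L in(("scene",S),("side",D)):
    print(n,"before",floors([np.load(f"/tmp/{n}.npz")["W"]],ex),"now",floors(L,ex))
save('s4',im);to()
# beam: points between pans along the beam line
a=np.array([.5375,-.028]);b=np.array([.590,.2257]);u=(b-a)/np.linalg.norm(b-a)
for n,L in(("scene",[np.load("/tmp/scene.npz")["W"]]),("scene",S),("side",[np.load("/tmp/side.npz")["W"]]),("side",D)):
    P=np.concatenate([w.reshape(-1,3) for w in L]);s=(P[:,:2]-(a+b)/2)@u;t=(P[:,:2]-(a+b)/2)@[-u[1],u[0]]
    m=(abs(s)<.062)&(abs(s)>.02)&(abs(t)<.02)&(P[:,2]>.075)&(P[:,2]<.1)
    print(n,m.sum(),np.polyfit(s[m],P[m,2],1).round(4))
E
```

```text
time: 18.67
tool_pos: [0.4462, -0.2773, 0.4236]
tool_rot: [3.141, 0.0, 2.697]
contact_force: [0.0, 0.3, 0.4]
opening: 0.0364
grip_force: 0.0
scene before [(np.float64(115.24), np.float64(0.0), 611), (np.float64(115.42), np.float64(0.0), 316)] now [(np.float64(118.17), np.float64(0.04), 575), (np.float64(112.49), np.float64(0.12), 247)]
side before [(np.float64(116.57), np.float64(0.0), 349), (np.float64(116.67), np.float64(0.0), 370)] now [(np.float64(119.44), np.float64(0.09), 365), (np.float64(113.91), np.float64(0.03), 283)]
t 19.47 tcp [ 0.4452 -0.2778  0.4236] rot [3.142 0.    2.696] F [ 0.16 -0.37  0.06] open 0.0368 grip 0.0
scene 221 [0.0047 0.0894]
scene 1782 [-0.0248  0.0896]
side 192 [0.0012 0.0906]
side 1531 [-0.0138  0.0905]
```

Four averaged readings (both pans, both cameras) give a residual of 2.87 ± 0.04 mm. With the slope taken from the 300 g load itself, the canister is about 347 g. The 50 g break-even would read 3.0 mm or more, so 300 g is nearer level than 400 g. The arm is clear, so I'm handing in.

```bash
python3 -c "
from h import *
print(ticket.hand_in())"
```

```text
the job is handed in; nothing more can be done
None
```

The canister weighs about 347 g: it stands upright in the blue pan against the 300 g weight, with the beam about 0.022 rad blue-down. That is narrowly nearer level than 400 g (about 47 g off against 53 g), which I judged from camera measurements without trying the 100 g weight; the job is handed in with the 100 g and 200 g weights left on the shelf.

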